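# Shut and code-lock the pantry cabinet

### The arm

A 6-joint arm with a two-finger parallel gripper is mounted at the origin on the work surface. World frame = base frame: x ahead of the robot, y to its left, z up, the work surface at z = 0. Lengths are in m, angles in degrees, forces in N, time in s.
With the tool pointing down it reaches from about 0.35 to 0.975 m from the base axis. Payload 4.9 kg.
Tool frame: the origin (TCP) lies at the very end of the fingers, on their centre line; the grasp point (between the pads) lies 19 mm behind it; z points along the fingers, y is the direction in which the jaws open and shut (so a half turn about z gives the same grasp; the last joint's range is limited). The gripper opens to 85 mm and grips with 20 to 120 N. Pads are 22 mm wide; open, the fingers measure 114 mm over their backs; the gripper's body (76 mm by 85 mm) begins 54 mm behind the grasp point. The pads swing forward as they close: fully open they stand 13 mm farther back than shut.
Start: joints at [59.702, 3.019, 92.412, -0, 84.569, -6.818], TCP at [0.249, 0.573, 0.231] pointing down, gripper open.
Joint ranges: [-172.51, 172.51], [-57.92, 126.97], [3.15, 148.05], [-58.71, 238.71], [5.1, 150.11], [-179.66, 179.66]. Speed limits (degrees/s): [147.25, 147.25, 180, 180, 180, 180].

### API

Orientations are given as [roll, pitch, yaw] about the fixed x, y, z axes, in that order (R = Rz(yaw) Ry(pitch) Rx(roll)).
In Python, from bench import r gives the robot as it stands.
- The arm moves only by the shell command python3 -m crank 'ROWS' [FORCE]. ROWS is JSON, a list that holds one entry, the list of rows, each a list of 7 numbers: the finger opening in m, from 0 to 0.0854, then the shift along the world's x, y, z in m, then the turn, a rotation vector about the world's x, y, z in degrees. In form: [[[hand, dx, dy, dz, rx, ry, rz], ...]]. A call has exactly 5 rows; each row shifts and turns the commanded pose from where the row before left it; what a row does not reach is not made up. A row lasts 1/10 s, in which the tool goes at most 50 mm and 8.59 degrees, less where a joint would pass 70% of its speed; a pose out of reach is approached as far as the arm can. A call with a gripper value outside its range is refused whole. The fingers move at their own pace and stop on an object; FORCE is the grip in N (left out, the last holds). Time passes only in rows, so rows that do not move let the fingers close, or fill a call up. It gives the time, the measured TCP pose, the force and the opening at its end, in the units of the state.
- r.sense(): the state, without advancing time (a new reading comes with each control period).
- r.snapshot(name): name is "scene" or "top" or "wrist"; returns a dict with "image" (400x640x3 uint8, blue, green, red), "fx", "fy", "cx", "cy" (pixels), "cam_to_world" (4x4, takes a point from camera to world coordinates). Camera axes: x right, y up, looking along -z (the intrinsics and any distortion apply to the point x, -y, -z); pixel columns grow to the right and rows downward; lengths in m; the calibration is good to about 2 mm. A picture is of the moment at which its call begins. There is no depth.
- r.close_job(): hands the job in, once; it reports no verdict.
The state is a dict: "time_s": time; "joint_pos": joint angles; "dq": joint speeds; "tau": joint torques, N m; "ee_pos": TCP position; "tool_rot": TCP orientation; "contact_force": force on the tool from outside, world axes, zero at the start; "wrist_torque": the same for the moment, N m; "opening": finger opening in m.
Only numpy, scipy, OpenCV 4.12 (cv2) and the standard library are available. Lean on these libraries where they do the work, as an engineer would, in place of code of your own. Each camera call takes 0.05 s, during which the arm holds its last target.

### The job

Lock the little pantry cabinet without grasping anything: push its blue door fully shut, then press the yellow key, the blue key and the red key on its top, in that order, each fully down so that it stays down. Leave the white key up (it would clear the code), and do not lift, shift or knock over anything else.

Things in the scene. Friction and masses are not known exactly. Their poses are not given: they have to be found in the camera images.
- cabinet: small wooden cabinet, 180 mm deep (x), 240 wide (y), 170 high, fixed; origin at the centre of its underside, z up. Its front looks to its -x (towards the robot), closed by the blue door. A black key pad, 52 x 226 mm, 10 high, lies on its top, centred at x = -35 mm, with four round keys in a row along y, 58 mm apart (y = -87, -29, 29, 87 mm); the colours change places from run to run.
- door (a joint): angle of the blue door (rad): 0 is shut, flush over the front, against a stop; grows as its free edge swings out to the robot; starts 0.3 to 0.65. No spring: it stays where it is left, and about 1 N on its outer face near the free edge moves it. The magnetic catch gives no noticeable pull.
- door_edge (a point): top corner of the door's outer face at the free edge, 234 mm from the hinge, 167 mm high
- door_hinge (a point): point on the door's upright hinge axis, at cabinet x = -90, y = +117 mm (its left, seen from the robot), 167 mm high. The panel is 234 mm wide and 14 thick, all in front of the hinge line (outer face of the shut door at cabinet x = -104 mm), and reaches from 3 to 167 mm in height.
- key_yellow_top (a point): centre of the top of the yellow key, a round push key 28 mm across; its top is 16 mm above the pad (196 mm above the table) when up, 8 mm lower when fully pressed
- key_yellow (a joint): how far the yellow key is pressed (m): 0 up, 0.008 fully down against its stop. About 3 N moves it; it has no spring and stays where it is left.
- key_blue_top (a point): centre of the top of the blue key, a round push key 28 mm across; its top is 16 mm above the pad (196 mm above the table) when up, 8 mm lower when fully pressed
- key_blue (a joint): how far the blue key is pressed (m): 0 up, 0.008 fully down against its stop. About 3 N moves it; it has no spring and stays where it is left.
- key_red_top (a point): centre of the top of the red key, a round push key 28 mm across; its top is 16 mm above the pad (196 mm above the table) when up, 8 mm lower when fully pressed
- key_red (a joint): how far the red key is pressed (m): 0 up, 0.008 fully down against its stop. About 3 N moves it; it has no spring and stays where it is left.
- key_white_top (a point): centre of the top of the white key, a round push key 28 mm across; its top is 16 mm above the pad (196 mm above the table) when up, 8 mm lower when fully pressed
- key_white (a joint): how far the white key is pressed (m): 0 up, 0.008 fully down against its stop. About 3 N moves it; it has no spring and stays where it is left.
- tin: loose bystander, to be left alone: low copper tin, 54 mm wide, 34 high, on the cabinet's top behind the keys; origin at the centre of its underside, z up
- mug: loose bystander, to be left alone: white ceramic mug, 80 mm wide, 92 high, standing to the right of the cabinet near its front; origin at the centre of its underside, z up
- tumbler: loose bystander, to be left alone: green glass tumbler, 72 mm wide, 105 high, to the left of the cabinet; origin at the centre of its underside, z up
- soap_pump: loose bystander, to be left alone: stainless soap pump, 70 mm wide, 175 high, on the right of the table; origin at the centre of its underside, z up
- jar: loose bystander, to be left alone: amber storage jar, 80 mm wide, 120 high, far left; origin at the centre of its underside, z up
- cleaner: loose bystander, to be left alone: white bottle, 48 mm wide, 110 high, inside the cabinet, clear of the door's swing; origin at the centre of its underside, z up

How it is judged:
By the outcome, as a careful person would: the job done as asked, in the order asked, and still so for the second after the job is handed in, with the robot touching nothing.
It also fails if it takes over 51 s, if anything falls off the work surface, if the arm or the gripper's body presses on something with over 40 N, if the wrist force passes 120 N, or if a joint passes its speed limit or range.

## Working session

There is one attempt and no reset: what is moved stays moved. The work goes in short steps, Python scripts to look and compute and a shell command to move; the robot and the scene stay as the last step left them, time stands still between calls to the robot, and variables do not carry over. Pictures are saved under pics/ and viewed, and the job is handed in when it is done.

```bash
ls; mkdir -p pics
python3 - <<'E'
from bench import r
import cv2
for n in ("scene","top","wrist"):
    s=r.snapshot(n); cv2.imwrite(f"pics/{n}0.png",s["image"]); print(n,s["fx"],s["fy"],s["cx"],s["cy"],[k for k in s]); print(s["cam_to_world"])
print(r.sense())
E
```

```text
pics
scene 401.19703279515255 401.19703279515255 327.0421587989656 202.8670534252032 ['image', 'fx', 'fy', 'cx', 'cy', 'cam_to_world']
[[-0.30854469 -0.58710171  0.74840615  1.65080254]
 [ 0.95120329 -0.19335877  0.24046764  0.32296665]
 [ 0.00353193  0.7860814   0.6181129   0.97271626]
 [ 0.          0.          0.          1.        ]]
top 399.3277720736494 399.3277720736494 316.1805182840557 201.38552192054254 ['image', 'fx', 'fy', 'cx', 'cy', 'cam_to_world']
[[ 2.25834673e-03  9.96803159e-01 -7.98646438e-02  5.21498607e-01]
 [-9.99996598e-01  2.14687279e-03 -1.48162519e-03 -2.24533754e-02]
 [-1.30542944e-03  7.98677181e-02  9.96804616e-01  1.42705087e+00]
 [ 0.00000000e+00  0.00000000e+00  0.00000000e+00  1.00000000e+00]]
wrist 283.1206703665777 283.1206703665777 325.0588348713249 199.56940505761102 ['image', 'fx', 'fy', 'cx', 'cy', 'cam_to_world']
[[ 0.39905398 -0.88481539 -0.24053617  0.18778088]
 [ 0.91692547  0.38453416  0.10668256  0.59950346]
 [-0.0019     -0.26312584  0.96475965  0.37378774]
 [ 0.          0.          0.          1.        ]]
{'time_s': 0.15, 'joint_pos': array([ 5.97025133e+01,  3.04933902e+00,  9.24754214e+01,  1.28760915e-03,
        8.45690523e+01, -6.81664765e+00]), 'dq': array([-0.09557268, -0.22553054, -0.2482234 ,  0.06210755,  0.07203891,
       -0.03933472]), 'tau': array([ 1.11122416e-03, -3.94242954e+01, -3.70722198e+01, -2.22873052e-05,
        4.66459591e-03, -3.92618247e-06]), 'ee_pos': array([0.24875216, 0.57282287, 0.23032252]), 'tool_rot': array([-1.79907003e+02, -1.24074298e-02,  1.56519028e+02]), 'contact_force': array([-0.15699006,  0.22870103, -0.04647501]), 'wrist_torque': array([ 0.05911988, -0.04163176, -0.01364726]), 'opening': 0.08528583988190444}
```

View pics/scene0.png

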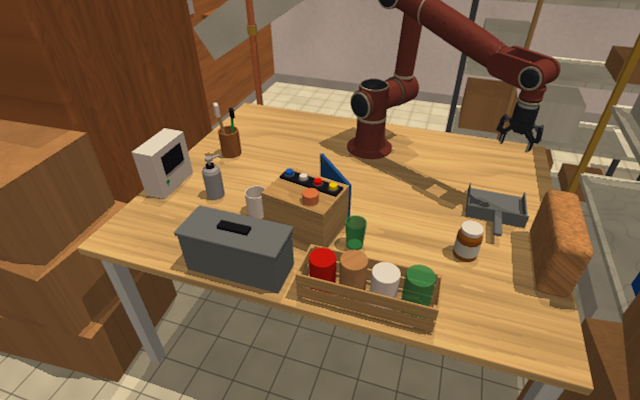

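View pics/top0.png

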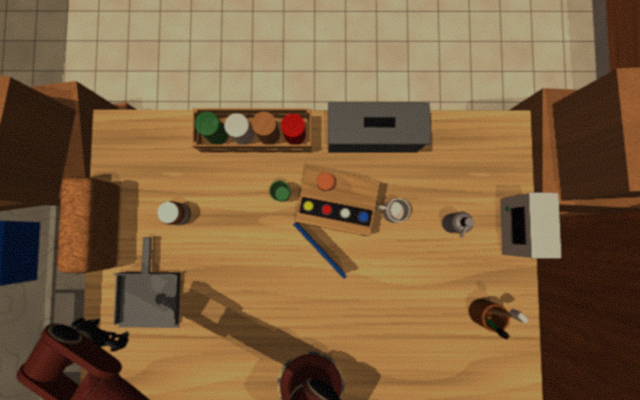

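The top view shows the keys left to right: yellow (308,206), red (326,210), white (345,213), blue (364,216). The door runs from its hinge at (296,225) to its free edge at (344,276). The mug is at (398,209), the tin at (326,181) and the tumbler at (280,190).

```bash
cat > h.py <<'E'
import numpy as np, cv2
def ray(s,u,v,z):
    T=s["cam_to_world"]; d=T[:3,:3]@np.array([(u-s["cx"])/s["fx"],-(v-s["cy"])/s["fy"],-1]); o=T[:3,3]
    return o+d*(z-o[2])/d[2]
def proj(s,p):
    T=s["cam_to_world"]; q=T[:3,:3].T@(np.array(p)-T[:3,3]); return np.array([s["cx"]+s["fx"]*q[0]/-q[2], s["cy"]-s["fy"]*q[1]/-q[2]])
E
python3 - <<'E'
from bench import r
from h import *
hs={'yellow':((20,35),),'red':((0,8),(172,180)),'blue':((105,125),)}
for n,box in (("top",(300,195,375,225)),("scene",(280,160,345,195))):
    s=r.snapshot(n); im=s["image"]; h=cv2.cvtColor(im,cv2.COLOR_BGR2HSV)
    x0,y0,x1,y1=box
    for c,rs in hs.items():
        m=np.zeros(im.shape[:2],bool)
        for a,b in rs: m|=(h[...,0]>=a)&(h[...,0]<=b)
        m&=(h[...,1]>150)&(h[...,2]>90)
        k=np.zeros_like(m);k[y0:y1,x0:x1]=1; m&=k
        nn,_,st,ce=cv2.connectedComponentsWithStats(m.astype(np.uint8))
        for i in np.argsort(-st[1:,4])[:2]+1: print(n,c,st[i,4],ce[i],ray(s,*ce[i],.194).round(4))
    x0,y0,x1,y1=(270,165,420,290) if n=="top" else (230,145,360,225)
    cv2.imwrite(f"pics/{n}_crop.png",cv2.resize(im[y0:y1,x0:x1],None,fx=5,fy=5,interpolation=cv2.INTER_CUBIC)[:600])
E
```

```text
top yellow 78 [307.87179487 205.5       ] [0.6075 0.0051 0.194 ]
top red 77 [326.37662338 209.06493506] [ 0.5965 -0.0522  0.194 ]
top blue 61 [363.08196721 216.32786885] [ 0.5743 -0.1656  0.194 ]
scene yellow 60 [332.65       185.61666667] [0.6139 0.0091 0.194 ]
scene red 52 [317.5 181. ] [ 0.6045 -0.0474  0.194 ]
scene blue 56 [335.5        170.16071429] [ 0.5223 -0.009   0.194 ]
scene blue 36 [289.16666667 171.66666667] [ 0.582  -0.1595  0.194 ]
```

View pics/top_crop.png

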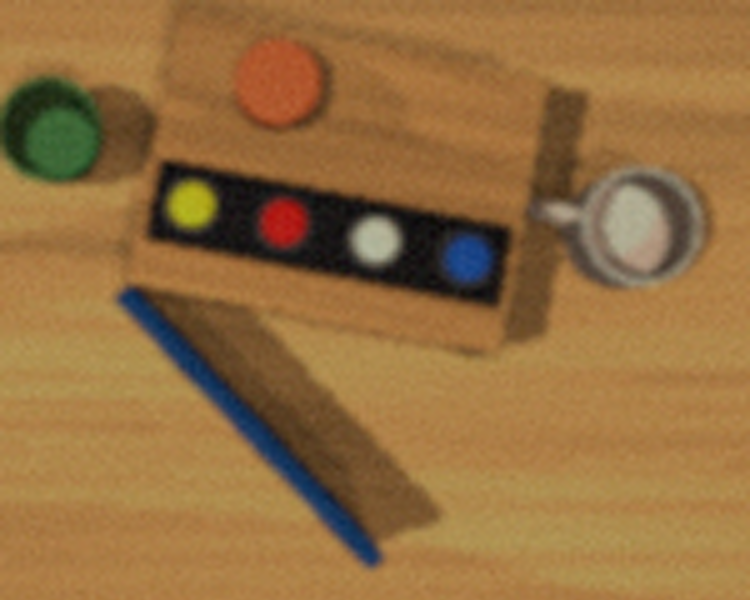

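View pics/scene_crop.png

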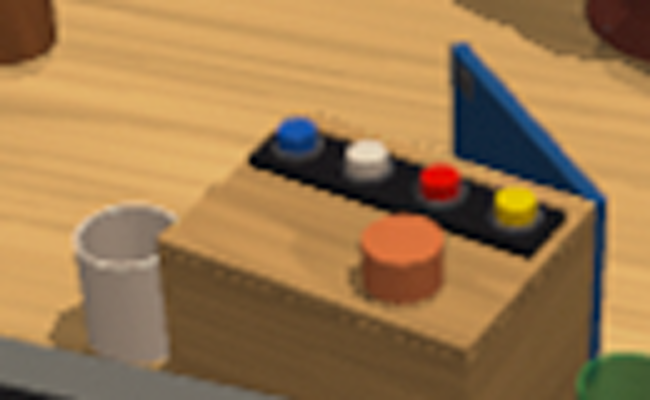

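```bash
cat >> h.py <<'E'
yaw=np.radians(-11.0); Rc=np.array([[np.cos(yaw),-np.sin(yaw)],[np.sin(yaw),np.cos(yaw)]])
O=np.array([.627,-.0857])
def cab(x,y): return O+Rc@np.array([x,y])
H=cab(-.09,.117)
def door(th,rr,off):
    d=Rc@np.array([-np.sin(th),-np.cos(th)]); n=Rc@np.array([-np.cos(th),np.sin(th)])
    return H+rr*d+off*n
E
python3 - <<'E'
from bench import r
from h import *
s=r.snapshot("top"); e=ray(s,344.5,277,.167)[:2]; print("edge",e,"hinge px",proj(s,[*H,.167]))
w=Rc.T@(e-H); print("H",H,"len",np.hypot(*w),"th",np.arctan2(-w[0],-w[1]))
for th in (.62,.5,.4,.3,.2,.1,0): print(th,door(th,.195,.014+.03).round(3),door(th,.195,.014+.012).round(3))
for n,p in dict(mug=(398,209),):pass
E
```

```text
edge [ 0.38612771 -0.10941323] hinge px [294.92086975 220.77235467]
H [0.56097821 0.04632319] len 0.23415065392869797 th 0.6511662697149304
0.62 [ 0.389 -0.056] [ 0.402 -0.069]
0.5 [ 0.403 -0.076] [ 0.417 -0.087]
0.4 [ 0.416 -0.091] [ 0.431 -0.101]
0.3 [ 0.43  -0.105] [ 0.446 -0.113]
0.2 [ 0.446 -0.117] [ 0.462 -0.124]
0.1 [ 0.463 -0.128] [ 0.48  -0.133]
0 [ 0.481 -0.137] [ 0.498 -0.14 ]Traceback (most recent call last):
  File "<stdin>", line 6, in <module>
ValueError: too many values to unpack (expected 2)
```

```bash
python3 -m crank '[[[0,0.01,-0.045,0.004,0,0,2.5],[0,0.01,-0.045,0,0,0,2.5],[0,0.01,-0.045,0,0,0,2.5],[0,0.01,-0.045,0,0,0,2.5],[0,0.01,-0.045,0,0,0,2.5]]]'; python3 -m crank '[[[0,0.01,-0.045,0,0,0,0],[0,0.01,-0.045,0,0,0,0],[0,0.01,-0.045,0,0,0,0],[0,0.01,-0.045,0,0,0,0],[0,0.01,-0.045,0,0,0,0]]]'
```

```text
time_s: 0.8
ee_pos: [0.299, 0.3466, 0.2352]
tool_rot: [180.0, 0.0, 169.2]
contact_force: [0.4, 0.0, 1.5]
opening: 0.012
time_s: 1.3
ee_pos: [0.349, 0.1216, 0.2356]
tool_rot: [180.0, 0.1, 169.1]
contact_force: [1.5, 0.2, -0.2]
opening: -0.0006
```

```bash
python3 -m crank '[[[0,0.008,-0.042,0,0,0,0],[0,0.008,-0.042,0,0,0,0],[0,0.008,-0.042,0,0,0,0],[0,0.006,-0.038,0,0,0,0],[0,0,0,-0.01,0,0,0]]]'; python3 -m crank '[[[0,0,0,-0.03,0,0,0],[0,0,0,-0.03,0,0,0],[0,0,0,-0.03,0,0,0],[0,0,0,-0.005,0,0,0],[0,0,0,0,0,0,0]]]'
python3 - <<'E'
from bench import r
from h import *
s=r.snapshot("top");cv2.imwrite("pics/top1.png",cv2.resize(s["image"][165:325,250:430],None,fx=3.5,fy=3.5,interpolation=2))
s=r.snapshot("wrist");cv2.imwrite("pics/wrist1.png",s["image"])
E
```

```text
time_s: 1.8
ee_pos: [0.3799, -0.0446, 0.2267]
tool_rot: [-179.9, 0.2, 168.6]
contact_force: [0.5, 1.2, -0.3]
opening: -0.0001
time_s: 2.3
ee_pos: [0.3782, -0.04, 0.1294]
tool_rot: [180.0, -0.1, 169.1]
contact_force: [-0.5, -0.7, -0.0]
opening: -0.0002
```

View pics/top1.png

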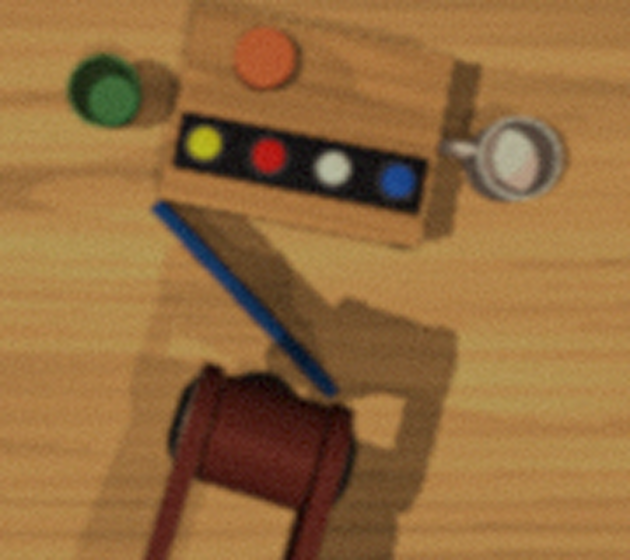

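View pics/wrist1.png

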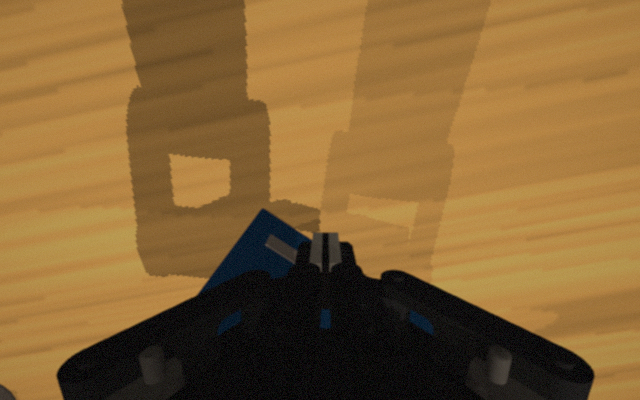

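The door's free edge is in the top crop at (335,390). The fingertips are on its outer side, at (325,250) in the wrist view, hingewards of a grey handle at (290,250). I'll push along the arc.

```bash
python3 -m crank '[[[0,0.018,-0.009,0,0,0,0],[0,0.017,-0.009,0,0,0,0],[0,0.007,-0.008,0,0,0,0],[0,0.007,-0.008,0,0,0,0],[0,0.006,-0.007,0,0,0,0]]]'; python3 -m crank '[[[0,0.006,-0.007,0,0,0,0],[0,0.007,-0.006,0,0,0,0],[0,0.007,-0.005,0,0,0,0],[0,0.008,-0.005,0,0,0,0],[0,0.007,-0.005,0,0,0,0]]]'
```

```text
time_s: 2.9
ee_pos: [0.4346, -0.0823, 0.1311]
tool_rot: [180.0, 0.1, 169.0]
contact_force: [-0.3, 0.2, 0.8]
opening: -0.0
time_s: 3.4
ee_pos: [0.4696, -0.1101, 0.1302]
tool_rot: [180.0, -0.0, 169.0]
contact_force: [0.4, 0.4, 0.5]
opening: -0.0002
```

Run:
```python
from bench import r
from h import *
a=r.snapshot("top")["image"][165:325,250:430];b=r.snapshot("scene")["image"][120:240,220:380]
f=lambda i:cv2.resize(i,(400,int(400*i.shape[0]/i.shape[1])),interpolation=2)
a=f(a);b=f(b);b=np.pad(b,((0,a.shape[0]-b.shape[0]),(0,0),(0,0)));cv2.imwrite("pics/c2.png",np.hstack([a,b]))
```

```text
(no output)
```

View pics/c2.png

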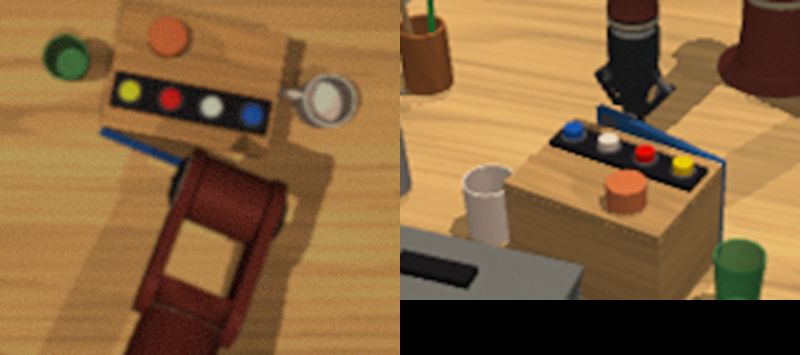

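The door has closed to about 0.2 rad: its top edge in the left crop runs from (102,131) to (180,162). I'll keep pushing until the stop shows in the force.

```bash
python3 -m crank '[[[0,0.008,-0.004,0,0,0,0],[0,0.008,-0.004,0,0,0,0],[0,0.007,-0.003,0,0,0,0],[0,0.006,-0.002,0,0,0,0],[0,0,0,0,0,0,0]]]';python3 -m crank '[[[0,0.002,-0.0005,0,0,0,0],[0,0.002,-0.0005,0,0,0,0],[0,0,0,0,0,0,0],[0,0,0,0,0,0,0],[0,0,0,0,0,0,0]]]'
```

```text
time_s: 4.0
ee_pos: [0.4989, -0.1232, 0.1305]
tool_rot: [-180.0, 0.0, 169.0]
contact_force: [-0.2, -0.1, 1.3]
opening: 0.0001
time_s: 4.5
ee_pos: [0.502, -0.1237, 0.1304]
tool_rot: [180.0, 0.0, 169.0]
contact_force: [-0.7, -0.8, -0.1]
opening: 0.0
```

```bash
python3 -m crank '[[[0,0.002,-0.0005,0,0,0,0],[0,0.002,-0.0005,0,0,0,0],[0,0.001,0,0,0,0,0],[0,0,0,0,0,0,0],[0,0,0,0,0,0,0]]]';python3 -m crank '[[[0,0.002,-0.0005,0,0,0,0],[0,0.001,0,0,0,0,0],[0,0,0,0,0,0,0],[0,0,0,0,0,0,0],[0,0,0,0,0,0,0]]]'
```

```text
time_s: 5.0
ee_pos: [0.5021, -0.1238, 0.1303]
tool_rot: [-180.0, -0.8, 169.0]
contact_force: [-22.4, 4.9, 14.9]
opening: 0.0002
time_s: 5.5
ee_pos: [0.502, -0.1237, 0.1304]
tool_rot: [-180.0, -1.4, 169.1]
contact_force: [-36.5, 6.3, 23.0]
opening: 0.0001
```

The stop is reached: the TCP no longer advances and the force is 36 N. I'll back off and check.

```bash
python3 -m crank '[[[0,-0.006,0.001,0,0,0,0],[0,-0.006,0.001,0,0,0,0],[0,-0.025,0.005,0,0,0,0],[0,-0.035,0.007,0.02,0,0,0],[0,-0.035,0.007,0.04,0,0,0]]]';python3 -m crank '[[[0,-0.02,0.02,0.045,0,0,0],[0,0,0.04,0.02,0,0,0],[0,0,0.04,0,0,0,0],[0,0,0.03,0,0,0,0],[0,0,0,0,0,0,0]]]'
python3 - <<'E'
from bench import r
from h import *
s=r.snapshot("top");a=s["image"][165:325,250:430];b=r.snapshot("scene")["image"][120:240,220:380]
cv2.imwrite("pics/w3.png",r.snapshot("wrist")["image"])
f=lambda i:cv2.resize(i,(400,int(400*i.shape[0]/i.shape[1])),interpolation=2)
a=f(a);b=f(b);b=np.pad(b,((0,a.shape[0]-b.shape[0]),(0,0),(0,0)));cv2.imwrite("pics/c3.png",np.hstack([a,b]))
E
```

```text
time_s: 6.0
ee_pos: [0.4024, -0.1036, 0.1847]
tool_rot: [179.9, -0.4, 169.0]
contact_force: [1.0, -0.4, 0.9]
opening: -0.0003
time_s: 6.5
ee_pos: [0.3865, 0.0266, 0.2505]
tool_rot: [179.9, 0.1, 169.3]
contact_force: [0.1, -0.8, 0.1]
opening: 0.0004
```

View pics/c3.png

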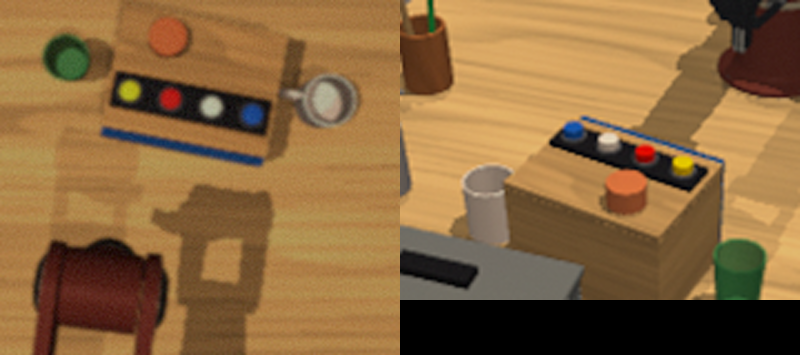

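View pics/w3.png

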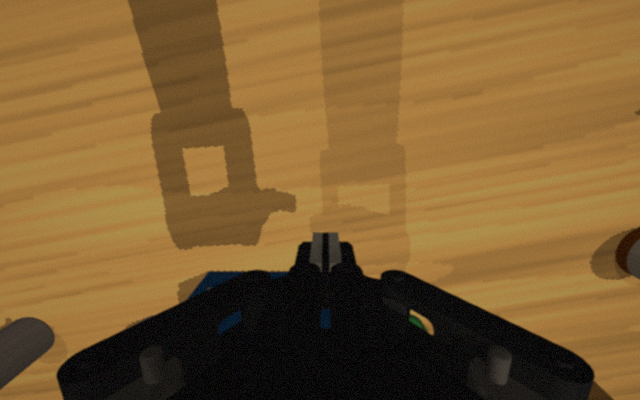

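The door is shut: its blue edge runs flush along the front in the left crop, from (102,132) to (262,160). Contact came 11 mm from the door face, which matches half a pad width and confirms the cabinet pose. Next is yellow at (0.609, 0.006).

```bash
python3 -m crank '[[[0,0.0445,-0.004,0,0,0,0],[0,0.0445,-0.004,0,0,0,0],[0,0.0445,-0.004,0,0,0,0],[0,0.0445,-0.004,0,0,0,0],[0,0.0445,-0.0045,0,0,0,0]]]';python3 -m crank '[[[0,0,0,-0.02,0,0,0],[0,0,0,-0.01,0,0,0],[0,0,0,-0.008,0,0,0],[0,0,0,-0.003,0,0,0],[0,0,0,0,0,0,0]]]'
python3 - <<'E'
from bench import r
from h import *
i=r.snapshot("scene")["image"][100:200,260:390]
cv2.imwrite("pics/c4.png",cv2.resize(i,None,fx=5,fy=5,interpolation=2))
E
```

```text
time_s: 7.15
ee_pos: [0.6109, 0.0015, 0.2491]
tool_rot: [-180.0, -0.0, 168.9]
contact_force: [0.0, -0.9, 0.7]
opening: 0.0004
time_s: 7.65
ee_pos: [0.6084, 0.0034, 0.209]
tool_rot: [-180.0, 0.0, 169.0]
contact_force: [-0.4, -0.2, 0.5]
opening: 0.0
```

View pics/c4.png

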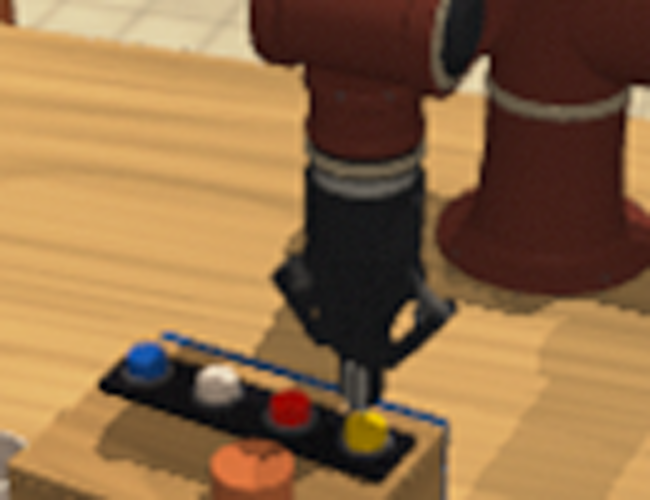

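The fingers are over yellow at (365,430). I'll nudge 3 mm in y and press.

```bash
python3 -m crank '[[[0,0,0.003,-0.006,0,0,0],[0,0,0,-0.005,0,0,0],[0,0,0,-0.004,0,0,0],[0,0,0,-0.004,0,0,0],[0,0,0,0,0,0,0]]]';python3 -m crank '[[[0,0,0,-0.002,0,0,0],[0,0,0,-0.002,0,0,0],[0,0,0,-0.001,0,0,0],[0,0,0,0,0,0,0],[0,0,0,0,0,0,0]]]'
```

```text
time_s: 8.2
ee_pos: [0.609, 0.0067, 0.1895]
tool_rot: [180.0, -0.0, 169.0]
contact_force: [0.6, -1.3, -0.1]
opening: 0.0001
time_s: 8.7
ee_pos: [0.6091, 0.0066, 0.1879]
tool_rot: [-180.0, 0.0, 169.0]
contact_force: [-6.7, 0.4, 12.1]
opening: 0.0001
```

```bash
python3 -m crank '[[[0,0,0,-0.0015,0,0,0],[0,0,0,-0.0005,0,0,0],[0,0,0,0,0,0,0],[0,0,0,0,0,0,0],[0,0,0,0,0,0,0]]]';python3 -m crank '[[[0,0,0,0.006,0,0,0],[0,0,0,0.01,0,0,0],[0,0,0,0.02,0,0,0],[0,0,0,0.015,0,0,0],[0,0,0,0,0,0,0]]]'
```

```text
time_s: 9.2
ee_pos: [0.6092, 0.0066, 0.1879]
tool_rot: [-180.0, 0.0, 169.0]
contact_force: [-10.3, 1.0, 19.3]
opening: 0.0001
time_s: 9.7
ee_pos: [0.6106, 0.0063, 0.2371]
tool_rot: [180.0, 0.3, 169.0]
contact_force: [0.7, -0.1, 0.8]
opening: -0.0002
```

Yellow is down against its stop (z 0.1879, 19 N). Blue next.

```bash
python3 -m crank '[[[0,-0.0085,-0.043,0,0,0,0],[0,-0.0085,-0.043,0,0,0,0],[0,-0.0085,-0.043,0,0,0,0],[0,-0.008,-0.042,0,0,0,0],[0,0,0,0,0,0,0]]]';python3 -m crank '[[[0,0,0,-0.01,0,0,0],[0,0,0,-0.01,0,0,0],[0,0,0,-0.008,0,0,0],[0,0,0,0,0,0,0],[0,0,0,0,0,0,0]]]'
python3 - <<'E'
from bench import r
from h import *
i=r.snapshot("scene")["image"][100:200,260:390]
cv2.imwrite("pics/c5.png",cv2.resize(i,None,fx=5,fy=5,interpolation=2))
E
```

```text
time_s: 10.2
ee_pos: [0.5742, -0.1687, 0.2328]
tool_rot: [-179.9, -0.1, 168.7]
contact_force: [-0.0, 0.6, 0.1]
opening: -0.0004
time_s: 10.7
ee_pos: [0.5755, -0.1635, 0.2053]
tool_rot: [180.0, -0.1, 169.1]
contact_force: [-0.5, -0.5, -0.4]
opening: 0.0003
```

View pics/c5.png

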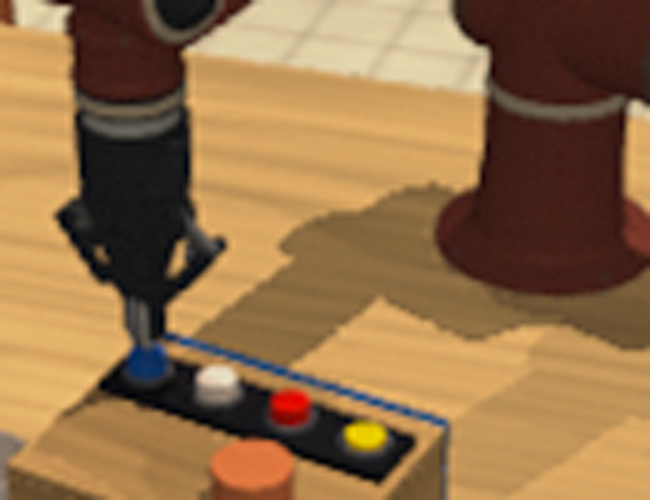

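Yellow at (365,436) is visibly lower than red and white, and the fingers are over blue at (148,360). I'll press blue from z 0.205 to 0.188.

```bash
python3 -m crank '[[[0,0,0,-0.005,0,0,0],[0,0,0,-0.004,0,0,0],[0,0,0,-0.004,0,0,0],[0,0,0,-0.004,0,0,0],[0,0,0,0,0,0,0]]]';python3 -m crank '[[[0,0,0,-0.002,0,0,0],[0,0,0,-0.002,0,0,0],[0,0,0,-0.002,0,0,0],[0,0,0,0,0,0,0],[0,0,0,0,0,0,0]]]'
```

```text
time_s: 11.25
ee_pos: [0.5755, -0.1644, 0.1885]
tool_rot: [180.0, -0.0, 169.0]
contact_force: [-0.0, 0.1, 0.3]
opening: -0.0004
time_s: 11.75
ee_pos: [0.5757, -0.1645, 0.1879]
tool_rot: [-180.0, 0.0, 169.0]
contact_force: [-9.5, 4.4, 19.6]
opening: 0.0
```

```bash
python3 -m crank '[[[0,0,0,0.006,0,0,0],[0,0,0,0.01,0,0,0],[0,0,0,0.02,0,0,0],[0,0,0,0.015,0,0,0],[0,0,0,0,0,0,0]]]';python3 -m crank '[[[0,0.0075,0.038,0,0,0,0],[0,0.0075,0.038,0,0,0,0],[0,0.0075,0.038,0,0,0,0],[0,0,0,0,0,0,0],[0,0,0,-0.005,0,0,0]]]';python3 -m crank '[[[0,0,0,-0.01,0,0,0],[0,0,0,-0.01,0,0,0],[0,0,0,0,0,0,0],[0,0,0,0,0,0,0],[0,0,0,0,0,0,0]]]'
python3 - <<'E'
from bench import r
from h import *
i=r.snapshot("scene")["image"][100:200,260:390]
cv2.imwrite("pics/c6.png",cv2.resize(i,None,fx=5,fy=5,interpolation=2))
E
```

```text
time_s: 12.25
ee_pos: [0.5769, -0.1651, 0.2371]
tool_rot: [-179.9, 0.3, 169.0]
contact_force: [0.2, -0.2, 1.2]
opening: 0.0001
time_s: 12.75
ee_pos: [0.5983, -0.0499, 0.2288]
tool_rot: [-180.0, 0.0, 169.1]
contact_force: [-0.3, -0.6, 0.4]
opening: 0.0001
time_s: 13.25
ee_pos: [0.5982, -0.0509, 0.2092]
tool_rot: [-180.0, 0.0, 169.0]
contact_force: [-0.4, 0.6, -0.0]
opening: 0.0002
```

View pics/c6.png

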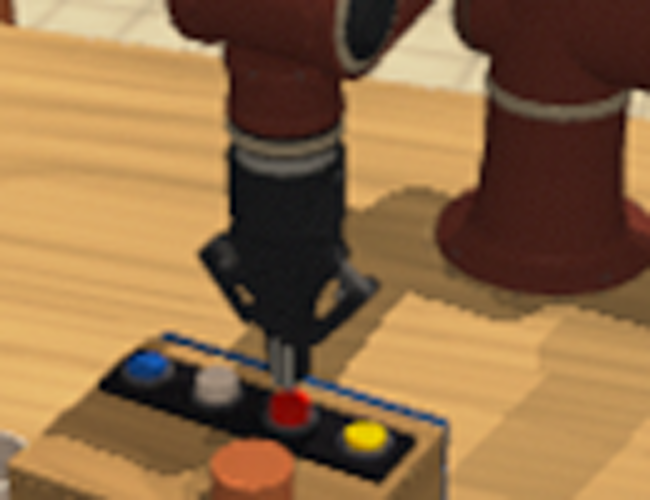

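Blue at (148,365) and yellow at (365,436) are down, white at (217,385) is up, and the fingers are over red at (290,408). I'll press red.

```bash
python3 -m crank '[[[0,0,0,-0.008,0,0,0],[0,0,0,-0.004,0,0,0],[0,0,0,-0.004,0,0,0],[0,0,0,-0.004,0,0,0],[0,0,0,0,0,0,0]]]';python3 -m crank '[[[0,0,0,-0.002,0,0,0],[0,0,0,-0.002,0,0,0],[0,0,0,-0.002,0,0,0],[0,0,0,0,0,0,0],[0,0,0,0,0,0,0]]]'
```

```text
time_s: 13.8
ee_pos: [0.5979, -0.0504, 0.1883]
tool_rot: [180.0, -0.0, 169.0]
contact_force: [-0.5, -1.1, -0.8]
opening: 0.0001
time_s: 14.3
ee_pos: [0.5982, -0.0504, 0.1879]
tool_rot: [-180.0, 0.0, 169.0]
contact_force: [-11.4, 2.0, 18.9]
opening: 0.0
```

Red is at its stop. I'll lift, retreat and check.

```bash
python3 -m crank '[[[0,0,0,0.006,0,0,0],[0,0,0,0.01,0,0,0],[0,0,0,0.02,0,0,0],[0,0,0,0.025,0,0,0],[0,0,0,0,0,0,0]]]';python3 -m crank '[[[0,-0.045,0.01,0,0,0,0],[0,-0.045,0.01,0,0,0,0],[0,-0.045,0.01,0,0,0,0],[0,-0.045,0.01,0,0,0,0],[0,0,0.02,0,0,0,0]]]'; python3 -m crank '[[[0,0,0.04,0,0,0,0],[0,0,0.04,0,0,0,0],[0,0,0.04,0,0,0,0],[0,0,0,0,0,0,0],[0,0,0,0,0,0,0]]]'
python3 - <<'E'
from bench import r
from h import *
a=r.snapshot("top")["image"][165:325,250:430];b=r.snapshot("scene")["image"][140:240,230:380]
f=lambda i:cv2.resize(i,(400,int(400*i.shape[0]/i.shape[1])),interpolation=2)
a=f(a);b=f(b);b=np.pad(b,((0,a.shape[0]-b.shape[0]),(0,0),(0,0)));cv2.imwrite("pics/c7.png",np.hstack([a,b]))
E
```

```text
time_s: 14.8
ee_pos: [0.6001, -0.0508, 0.2483]
tool_rot: [-180.0, 0.4, 169.0]
contact_force: [0.8, -0.5, 0.6]
opening: 0.0
time_s: 15.3
ee_pos: [0.4137, 0.0097, 0.2419]
tool_rot: [-180.0, -0.1, 168.9]
contact_force: [1.2, 0.1, 0.7]
opening: 0.0003
time_s: 15.8
ee_pos: [0.4175, 0.1302, 0.2429]
tool_rot: [-179.9, -0.1, 169.2]
contact_force: [-0.4, 0.2, 0.1]
opening: -0.0004
```

View pics/c7.png

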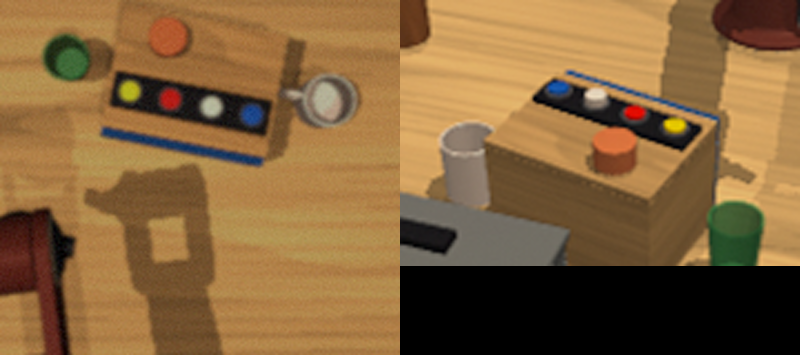

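The right crop shows yellow (676,126), red (636,113) and blue (558,88) down, white (596,96) up and the door flush. The tin, mug and tumbler have not moved.

Run:
```python
from bench import r
print(r.close_job())
```

```text
the job is handed in; nothing more can be done
None
```

The cabinet is locked and the job is handed in, finished at about 16 s of the 51 s allowed. With the fingers closed, I pushed the blue door shut, then pressed yellow, blue and red in that order.

- **Door:** it stopped moving under about 37 N. The contact point matched the shut position to within 1 mm. In the last pictures it sits flush along the front.
- **Keys:** yellow, blue and red each stopped at z = 0.1879 m under about 19 N along the press. The fully pressed height is 0.188 m. In the last picture all three are down and white is up.
- **Everything else:** the tin, mug and tumbler look unmoved in the last pictures. I did not look again at the soap pump, the jar or the cleaner inside the cabinet, but the arm went nowhere near the soap pump or the cleaner, and passed over the jar's side of the table about 11 cm above its height. The arm was clear of everything at hand-in.

**Disagreement:** the top and scene cameras differed by about 5–8 mm on where the keys were. I worked mainly from the top view, and the door contact agreed with it to within 1 mm along the door's closing direction. No checks failed.

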